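# Half-open the dosing valve and hold the mirror on the spout

## Robot

A 6-joint arm with a two-finger parallel gripper is mounted at the origin on the work surface. World frame = base frame: x ahead of the robot, y to its left, z up, the work surface at z = 0. Lengths are in m, angles in rad, forces in N, time in s.
With the tool pointing down it reaches from about 0.3 to 0.775 m from the base axis. Payload 14.6 kg.
Tool frame: the origin (TCP) lies midway between the tips of the shut fingers; the grasp point (between the pads) lies 19 mm behind it (ctrl.pinch_z is the distance from the TCP to the grasp point, in m); z points along the fingers, y is the line along which they close (so a half turn about z gives the same grasp; the last joint's range is limited). The gripper opens to 94 mm and grips with 3 to 60 N. Pads are 16 mm wide; open, the fingers measure 119 mm over their backs; the gripper's body (75 mm by 177 mm) begins 78 mm behind the grasp point.
Start: joints at [1.249, 0.3, 1.521, -0, 1.321, -0.067], TCP at [0.139, 0.532, 0.205] pointing down, gripper open.
Joint ranges: [-3.03, 3.03], [-0.79, 2.21], [0.23, 2.52], [-1.04, 4.18], [0, 3.07], [-2.55, 2.55]. Speed limits (rad/s): [2.22, 2.22, 2.57, 3.14, 3.14, 3.14].

## Interface

Orientations are given as [roll, pitch, yaw] about the fixed x, y, z axes, in that order (R = Rz(yaw) Ry(pitch) Rx(roll)).
In Python, from station import ctrl gives the robot as it stands.
- The arm moves only by the tool jog_arm, never from a script. Its argument "motion" is a list of rows, each a list of 7 numbers: the shift along the tool's x, y, z in m, then the turn, a rotation vector about the tool's x, y, z in rad, then the opening, from -1 (shut) to 1 (fully open). In form: [[tx, ty, tz, rx, ry, rz, gripper], ...]. A call has 1 to 5 rows; each row shifts and turns the commanded pose from where the row before left it, along the tool's axes as they then stand; what a row does not reach is not made up. A row lasts 1/10 s, in which the tool goes at most 50 mm and 8.59 degrees, less where a joint would pass 70% of its speed; a pose out of reach is approached as far as the arm can. A call is refused whole if a number of a shift passes 0.05 or a number of a turn 0.15, either way. A call with a gripper value outside its range is refused whole. The fingers move at their own pace and stop on an object; "squeeze" is the grip in N (left out, the last holds). Time passes only in rows, so rows that do not move let the fingers close. It gives the time, the measured TCP pose, the force, the opening and the grip force at its end, in the units of the state.
- ctrl.get_obs(): the state, without advancing time (a new reading comes with each control period).
- ctrl.camera(name): name is "scene" or "top" or "wrist"; returns the picture (420x560x3 uint8, red, green, blue); there is no depth.
- ctrl.camera_model(name): a dict with "intrinsics" (3x3 intrinsics, pixels), "k1" (the pictures are not rectified: a ray, as slopes to the right and down, at radius r is drawn at 1 + k1 r^2 times it, then the intrinsics apply), "rvec" (rotation vector, rad) and "tvec" (3), from world to camera coordinates, as OpenCV has them. Camera axes: x right, y down, z forward; pixel columns grow to the right and rows downward; lengths in m; the calibration is good to about 2 mm. A picture is of the moment at which its call begins: read the wrist's pose just before it. camera_model takes no time and is no camera call; for the wrist camera it gives the pose at the moment of the call.
- ctrl.hand_in(): hands the job in; it is judged then, once.
The state is a dict: "time_s": time; "qpos": joint angles; "joint_vel": joint speeds; "tau": joint torques, N m; "ee_pos": TCP position; "eef_rot": TCP orientation; "force": force on the tool from outside, world axes, zero at the start; "moment": the same for the moment, N m; "grip_width": finger opening in m; "grip_force": force on a finger pad.
Only numpy, scipy, OpenCV 4.12 (cv2) and the standard library are available. Lean on these libraries where they do the work, as an engineer would, in place of code of your own. Each camera call takes 0.05 s, during which the arm holds its last target. There are 200 camera calls.

## Task

Set the pail's dosing valve half open (handle at 45 degrees to the pipe) and let go of it. Then swing the inspection mirror by its blue pin until the camera sees the orange spout band in it - the red sight line, folded by the mirror, must fall on the band - and finish while still holding the mirror there, as it springs back if released; leave the mugs, bottles, roll and lid where they are.

Things in the scene. Friction and masses are not known exactly. Their poses are not given: they have to be found in the camera images.
- valve (a joint): Opening of the ball valve on the pail's outlet pipe, rad: 0 shut (handle across the pipe), 0.785 half open, 1.571 fully open (handle along the pipe); limits 0 and 1.571. It opens counter-clockwise seen from above, about the vertical stem, and stays where it is left (friction 0.06 N m).
- valve_grip (a point): Mid-height of the valve handle, on the vertical stem axis, z = 165 mm. Handle: red upright bar, 10 mm thick, z 151 to 179 mm, 14 mm free below it; reaches 55 mm from the stem to its yellow end, 25 mm the other way. Turns with it: x axis along the bar to the yellow end, which at shut points away from the robot. Black pail, radius 115, height 285 mm, is centred 260 mm to the right of the stem.
- band (a point): Centre of the orange band round the down-turned spout: upright cylinder of 44 mm diameter, 36 mm tall, centre at z = 70 mm. It is 80 mm from the valve stem along the pipe and fixed with the pail; it does not move with the valve.
- mirror (a joint): Swing of the upright mirror about its vertical pivot, rad: 0 at rest, squarely facing the camera; grows clockwise seen from above, limit 1.4. A spring (0.2 N m/rad, 0.1 N m already at 0) turns it back to 0 when released; the pin takes 1 to 5 N to hold. Mirror swing is half the angle, seen from the pivot, between lens and reflected line.
- mirror_grip (a point): Grip point of the mirror's blue pin, at z = 90 mm: upright round pin, 14 mm diameter, free from z = 56 to 114 mm. It stands 85 mm behind the pivot on an arm fixed to the mirror's back and swings with it. x axis: from the pin to the pivot, square out of the mirror's face. The mirror is 86 mm wide, its top at z = 103 mm.
- pivot (a point): Point on the mirror's vertical pivot axis and in its reflecting face, at z = 70 mm, where the sight line is folded. Fixed to the table with the camera rail; axes of the rail: x points to the camera lens, z up.
- lens (a point): Centre of the camera's lens, at z = 70 mm, 138 mm from the pivot; the grey camera (top at z = 96 mm) is fixed on the same rail and looks at the pivot. A drawn red line, 6 mm thick, runs from lens to mirror.
- sight: Reflected part of the sight line: a drawn red line, 6 mm thick, 330 mm long, level at z = 70 mm, that nothing can touch. Origin at the pivot; x axis along the line away from the mirror. It turns clockwise by twice the mirror's swing: at swing 0 it is drawn back through the camera. The camera sees the band when this line passes through it. Nothing stands between mirror and band.
- mug_green: Bystander: green mug, 80 mm diameter, 95 mm tall, origin under its centre.
- mug_yellow: Bystander: yellow mug, 80 mm diameter, 95 mm tall, origin under its centre.
- bottle_a: Bystander: small black bottle, 30 mm diameter, 80 mm tall, origin under its centre.
- bottle_b: Bystander: as bottle_a.
- bottle_c: Bystander: as bottle_a.
- wipes: Bystander: white paper roll lying on its side, 54 mm diameter, 110 mm long.
- pail_lid: Bystander: flat round black lid, 190 mm diameter, 14 mm tall, origin under its centre.

How it is judged:
On the way, in this order (a step that is already met when the one before it is completed fails the run):
1. the valve is set half open and let go (value of joint valve between 0.685 and 0.885 rad and contact force between the fingers and valve below 0.1 N and velocity of joint valve between -0.05 and 0.05 rad/s), for 0.2 s.
2. the mirror, held by the fingers, puts the sight line on the orange band (y of band in the frame of sight between -0.022 and 0.022 m and x of band in the frame of sight above 0.05 m and contact force between the fingers and mirror above 0.3 N), for 0.4 s.
At the end, for the whole second after the job is handed in: The valve reads 0.785 rad within 0.10; the centre of the orange band is within 22 mm (its radius) of the reflected sight line, on the mirror's front side; the fingers still hold the mirror (over 0.3 N) and it is still (under 0.05 rad/s) (all of step 2 and value of joint valve between 0.685 and 0.885 rad and velocity of joint mirror between -0.05 and 0.05 rad/s); the arm keeps its last pose, push and grip.
It fails at once if a bystander (mug, bottle, roll or lid) is moved by more than 20 mm (distance of any of mug_green, mug_yellow, bottle_a, bottle_b, bottle_c, wipes, pail_lid from where it was at the start of the episode above 0.02 m).
It also fails if it takes over 53 s, if anything falls off the work surface, if the arm or the gripper's body presses on something with over 40 N, if the wrist force passes 120 N, or if a joint passes its speed limit or range.

## Working session

There is one attempt and no reset: what is moved stays moved. The work goes in short steps, Python scripts to look and compute and a tool call to move; the robot and the scene stay as the last step left them, time stands still between calls to the robot, and variables do not carry over. Pictures are saved under pics/ and viewed, at most 10 in all, crops included, and the job is handed in when it is done.

Besides the shell and the picture viewer there is one more tool, called after ">>>" as name(argument=value, ...), one argument or row to a line, values as JSON. jog_arm: Moves the arm, as the interface text tells. Its arguments: {"type":"object","properties":{"motion":{"type":"array"},"squeeze":{"type":"number"}},"required":["motion"]}

```bash
mkdir -p pics; cat > h.py <<'E'
import numpy as np, cv2
from station import ctrl
from scipy.spatial.transform import Rotation as R
def save(name,fn):
    m=ctrl.camera_model(name); im=ctrl.camera(name); cv2.imwrite('pics/'+fn,im[:,:,::-1]); return im,m
def ray(m,uv):
    K=np.array(m['intrinsics'],float); p=(np.linalg.inv(K)@[uv[0],uv[1],1])[:2]
    q=p.copy()
    for _ in range(30): q=p/(1+m['k1']*(q@q))
    Rm=cv2.Rodrigues(np.array(m['rvec'],float))[0]; t=np.array(m['tvec'],float).ravel()
    return -Rm.T@t, Rm.T@np.array([q[0],q[1],1])
def at_z(m,uv,z):
    c,d=ray(m,uv); return c+d*(z-c[2])/d[2]
def proj(m,P):
    Rm=cv2.Rodrigues(np.array(m['rvec'],float))[0]; c=Rm@np.array(P,float)+np.array(m['tvec'],float).ravel()
    q=c[:2]/c[2]; q=q*(1+m['k1']*(q@q)); return (np.array(m['intrinsics'])@[q[0],q[1],1])[:2]
E
python3 - <<'E'
from h import *
for n in('top','scene'):
    im,m=save(n,n+'0.png'); print(n,m)
print(ctrl.get_obs())
E
```

```text
top {'intrinsics': array([[390.11688595,   0.        , 280.1823391 ],
       [  0.        , 390.11688595, 213.61611405],
       [  0.        ,   0.        ,   1.        ]]), 'k1': -0.030102293741771497, 'rvec': array([ 2.18128758, -2.18975671,  0.07135951]), 'tvec': array([0.15653372, 0.52469119, 1.08395861])}
scene {'intrinsics': array([[506.27708835,   0.        , 280.80502291],
       [  0.        , 506.27708835, 210.29750947],
       [  0.        ,   0.        ,   1.        ]]), 'k1': 0.00809637659972693, 'rvec': array([ 1.50585364,  2.11288828, -0.79009801]), 'tvec': array([ 0.05320445, -0.31759681,  1.6282023 ])}
{'time_s': 0.1, 'qpos': array([ 1.24938369e+00,  3.00423740e-01,  1.52148978e+00, -1.66756510e-05,
        1.32068755e+00, -6.65964804e-02]), 'joint_vel': array([-6.71377982e-05, -9.07713848e-04, -2.09443948e-03, -1.72453801e-03,
        3.04278608e-04,  2.78671939e-04]), 'tau': array([ 2.75064049e-03, -5.32645833e+01, -3.53280973e+01,  7.09920796e-02,
        2.35831324e-02, -5.65484333e-05]), 'ee_pos': array([0.13857238, 0.53202886, 0.20495093]), 'eef_rot': array([-3.14058539e+00, -5.09909411e-05,  2.88678060e+00]), 'force': array([ 0.3484186 ,  0.13723596, -0.54772845]), 'moment': array([ 0.02003914,  0.02708041, -0.02025441]), 'grip_force': 0.0, 'grip_width': 0.09411695822309861}
```

View pics/top0.png

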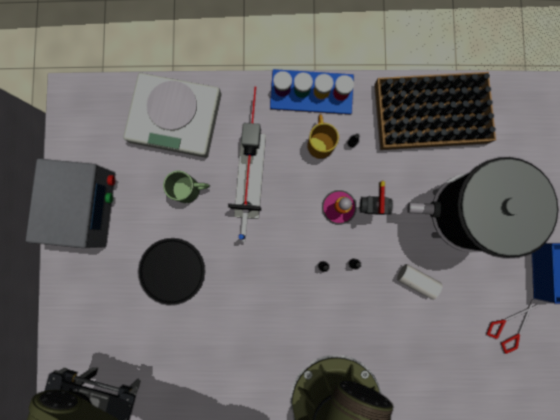

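View pics/scene0.png

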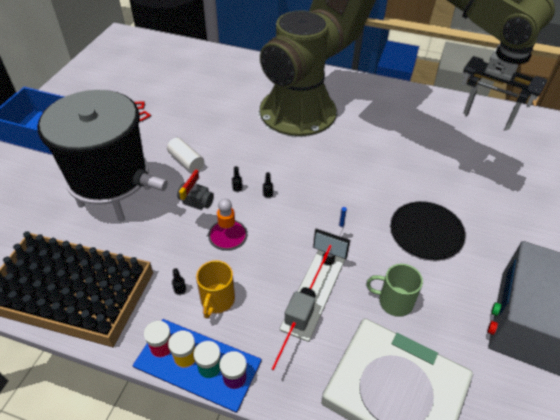

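The top view shows the valve handle at about (381,197), the spout at (343,205), the mirror at (245,207), its pin at (241,237) and the camera at (251,135). Next I enlarge it.

```bash
python3 - <<'E'
import cv2
a=cv2.imread('pics/top0.png'); cv2.imwrite('pics/c1.png',cv2.resize(a[120:245,230:400],None,fx=4.7,fy=4.7,interpolation=cv2.INTER_CUBIC))
a=cv2.imread('pics/scene0.png'); cv2.imwrite('pics/c2.png',cv2.resize(a[165:295,165:355],None,fx=4.2,fy=4.2,interpolation=cv2.INTER_CUBIC))
E
```

```text
(no output)
```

View pics/c1.png

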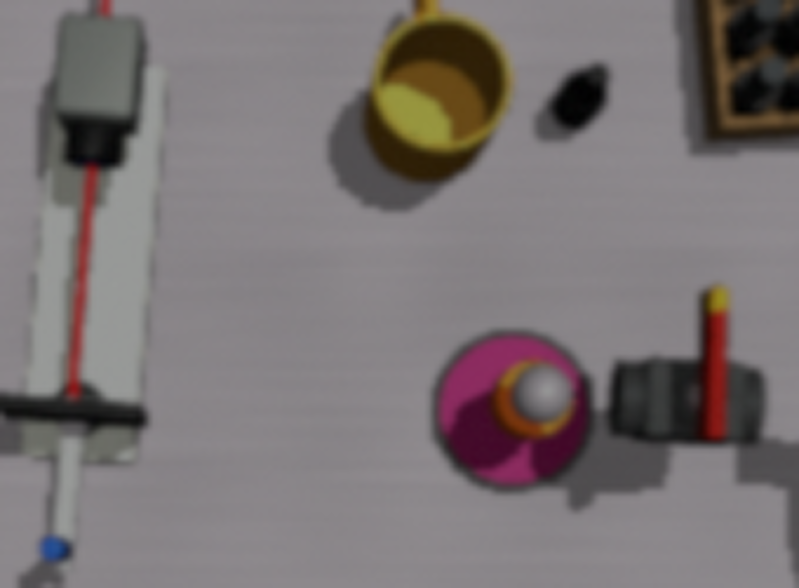

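View pics/c2.png

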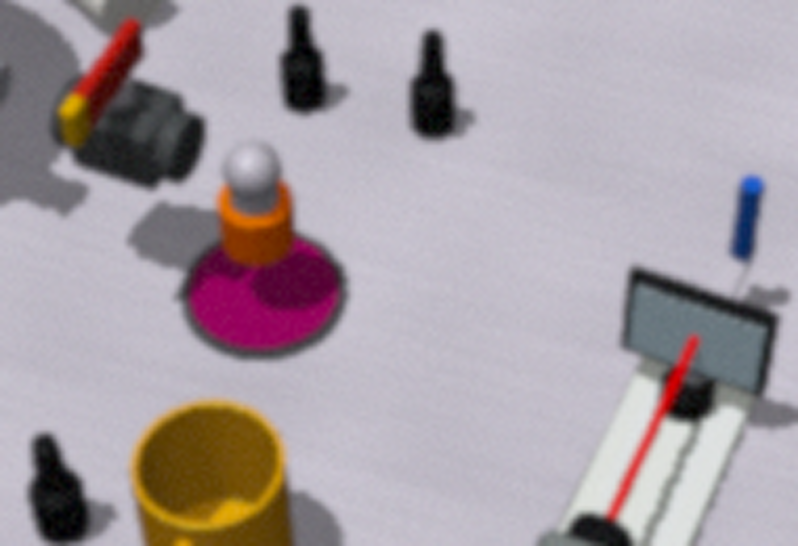

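Both crops are clear: handle bar in c1 from (712,437) to (718,293), pin top (56,546), red line (92,165)→(74,395), and orange band ring about (535,398).

```bash
python3 - <<'E'
from h import *
mt=ctrl.camera_model('top'); ms=ctrl.camera_model('scene')
T=lambda x,y:(230+(x+.5)/4.7-.5,120+(y+.5)/4.7-.5)
S=lambda x,y:(165+(x+.5)/4.2-.5,165+(y+.5)/4.2-.5)
np.set_printoptions(precision=4,suppress=True)
pr=lambda n,p:print(n,p)
tip=at_z(mt,T(718,290),.179); heel=at_z(mt,T(712,438),.179)
pr('tip',tip);pr('heel',heel);d=(tip-heel);print(np.linalg.norm(d));d/=np.linalg.norm(d);stem=heel+d*.025;pr('stem',stem); pr('stem from tip',tip-d*.055)
pr('tipS',at_z(ms,S(75,102),.179)); pr('heelS',at_z(ms,S(133,25),.179))
pr('bandtop T',at_z(mt,T(535,399),.088)); pr('bandS',at_z(ms,S(256,226),.070)); 
pr('ballT',at_z(mt,T(543,392),.13))
pr('pinT',at_z(mt,T(56,547),.114));pr('pinS',at_z(ms,S(751,184),.114))
pv=at_z(mt,T(74,395),.07);ln=at_z(mt,T(92,165),.07);pr('pivT',pv);pr('lens',ln);print(np.linalg.norm(pv-ln),np.degrees(np.arctan2(*(ln-pv)[1::-1])))
pr('pivS',at_z(ms,S(695,340),.07))
pr('mirror top L/R',np.array([at_z(mt,T(0,400),.103),at_z(mt,T(146,418),.103)]))
pr('mug_y',at_z(mt,T(442,83),.095))
for n,p in dict(mug_g=(181,186),ba=(323,267),bb=(355,264),bc=(353,140),wipes=(420,281)).items(): pr(n,at_z(mt,p,.04))
E
```

```text
tip [ 0.592  -0.0944  0.179 ]
heel [ 0.5153 -0.0896  0.179 ]
0.07680072983204844
stem [ 0.5403 -0.0912  0.179 ]
stem from tip [ 0.5371 -0.091   0.179 ]
tipS [ 0.5849 -0.0955  0.179 ]
heelS [ 0.5202 -0.0915  0.179 ]
bandtop T [ 0.5441 -0.0134  0.088 ]
bandS [ 0.5495 -0.013   0.07  ]
ballT [ 0.544  -0.0111  0.13  ]
pinT [0.4615 0.2538 0.114 ]
pinS [0.4618 0.2549 0.114 ]
pivT [0.5491 0.2482 0.07  ]
lens [0.6828 0.2382 0.07  ]
0.13411911174215002 -4.303388694155499
pivS [0.5455 0.2487 0.07  ]
mirror top L/R [[0.5434 0.2863 0.103 ]
 [0.533  0.2051 0.103 ]]
mug_y [0.7236 0.0377 0.095 ]
mug_g [0.6021 0.4308 0.04  ]
ba [0.3765 0.0375 0.04  ]
bb [ 0.3842 -0.0506  0.04  ]
bc [ 0.7303 -0.0509  0.04  ]
wipes [ 0.3368 -0.2289  0.04  ]
```

```bash
cat >> h.py <<'E'
def plan(pos,dyaw,n):
    """rows to shift to pos (tool down) while turning dyaw (world ccw) in n rows"""
    o=ctrl.get_obs(); p=np.array(o['ee_pos']); yaw=o['eef_rot'][2]; s=(np.array(pos)-p)/n
    for i in range(n):
        c,k=np.cos(yaw),np.sin(yaw)
        print([float(round(v,4)) for v in (c*s[0]+k*s[1], k*s[0]-c*s[1], -s[2],0,0,-dyaw/n)]); yaw+=dyaw/n
def st():
    o=ctrl.get_obs(); print(round(o['time_s'],2),np.round(o['ee_pos'],4),np.round(o['eef_rot'],4),'F',np.round(o['force'],1),'w',round(o['grip_width'],4),'g',round(o['grip_force'],1),'q',np.round(o['qpos'],2))
E
python3 -c "
from h import *
plan([.5475,-.092,.23],-(2.887+.0625),21)"
```

```text
[-0.0263, -0.0238, -0.0012, 0.0, 0.0, 0.1405]
[-0.0294, -0.0199, -0.0012, 0.0, 0.0, 0.1405]
[-0.0319, -0.0156, -0.0012, 0.0, 0.0, 0.1405]
[-0.0338, -0.011, -0.0012, 0.0, 0.0, 0.1405]
[-0.035, -0.0062, -0.0012, 0.0, 0.0, 0.1405]
[-0.0355, -0.0012, -0.0012, 0.0, 0.0, 0.1405]
[-0.0353, 0.0038, -0.0012, 0.0, 0.0, 0.1405]
[-0.0344, 0.0087, -0.0012, 0.0, 0.0, 0.1405]
[-0.0329, 0.0134, -0.0012, 0.0, 0.0, 0.1405]
[-0.0307, 0.0179, -0.0012, 0.0, 0.0, 0.1405]
[-0.0279, 0.022, -0.0012, 0.0, 0.0, 0.1405]
[-0.0245, 0.0257, -0.0012, 0.0, 0.0, 0.1405]
[-0.0207, 0.0289, -0.0012, 0.0, 0.0, 0.1405]
[-0.0164, 0.0315, -0.0012, 0.0, 0.0, 0.1405]
[-0.0119, 0.0335, -0.0012, 0.0, 0.0, 0.1405]
[-0.0071, 0.0348, -0.0012, 0.0, 0.0, 0.1405]
[-0.0021, 0.0355, -0.0012, 0.0, 0.0, 0.1405]
[0.0029, 0.0354, -0.0012, 0.0, 0.0, 0.1405]
[0.0078, 0.0347, -0.0012, 0.0, 0.0, 0.1405]
[0.0126, 0.0332, -0.0012, 0.0, 0.0, 0.1405]
[0.0171, 0.0311, -0.0012, 0.0, 0.0, 0.1405]
```

>>> jog_arm(
  motion=[
    [-0.026, -0.024, -0.001, 0, 0, 0.14, 1],
    [-0.029, -0.02, -0.001, 0, 0, 0.14, 1],
    [-0.032, -0.0155, -0.001, 0, 0, 0.14, 1],
    [-0.034, -0.011, -0.001, 0, 0, 0.14, 1],
    [-0.035, -0.006, -0.001, 0, 0, 0.14, 1],
  ],
)

```text
time_s: 0.6
ee_pos: [0.2362, 0.3824, 0.2103]
eef_rot: [-3.141, 0.0, 2.181]
force: [0.2, 0.5, 0.1]
grip_width: 0.094
grip_force: 0.0
```

>>> jog_arm(
  motion=[
    [-0.0355, -0.001, -0.001, 0, 0, 0.14, 1],
    [-0.0355, 0.004, -0.001, 0, 0, 0.14, 1],
    [-0.0345, 0.009, -0.001, 0, 0, 0.14, 1],
    [-0.033, 0.0135, -0.001, 0, 0, 0.14, 1],
    [-0.031, 0.018, -0.001, 0, 0, 0.14, 1],
  ],
)

```text
time_s: 1.1
ee_pos: [0.335, 0.2339, 0.2154]
eef_rot: [-3.141, 0.0, 1.481]
force: [1.5, 0.4, 0.1]
grip_width: 0.0939
grip_force: 0.0
```

>>> jog_arm(
  motion=[
    [-0.028, 0.022, -0.001, 0, 0, 0.14, 1],
    [-0.0245, 0.0255, -0.001, 0, 0, 0.14, 1],
    [-0.0205, 0.029, -0.001, 0, 0, 0.14, 1],
    [-0.0165, 0.0315, -0.001, 0, 0, 0.14, 1],
    [-0.012, 0.0335, -0.001, 0, 0, 0.14, 1],
  ],
)

```text
time_s: 1.6
ee_pos: [0.433, 0.0856, 0.2204]
eef_rot: [-3.141, 0.0, 0.781]
force: [0.6, 0.1, 0.4]
grip_width: 0.0938
grip_force: 0.0
```

>>> jog_arm(
  motion=[
    [-0.007, 0.035, -0.001, 0, 0, 0.14, 1],
    [-0.002, 0.0355, -0.001, 0, 0, 0.14, 1],
    [0.003, 0.0355, -0.001, 0, 0, 0.14, 1],
    [0.008, 0.0345, -0.001, 0, 0, 0.14, 1],
    [0.0125, 0.033, -0.001, 0, 0, 0.14, 1],
  ],
)

```text
time_s: 2.1
ee_pos: [0.532, -0.0618, 0.2252]
eef_rot: [-3.141, 0.001, 0.081]
force: [0.3, 0.1, 0.6]
grip_width: 0.0934
grip_force: 0.0
```

>>> jog_arm(
  motion=[
    [0, 0, 0, 0, 0, 0, 1],
  ],
)

```text
time_s: 2.2
ee_pos: [0.5325, -0.0632, 0.2246]
eef_rot: [3.141, 0.001, 0.079]
force: [0.5, -0.1, -0.4]
grip_width: 0.0941
grip_force: 0.0
```

```bash
python3 -c "
from h import *
st(); plan([.540,-.0915,.23],-.0625-ctrl.get_obs()['eef_rot'][2],2)"
```

```text
2.2 [ 0.5325 -0.0632  0.2246] [3.1414e+00 1.0000e-03 7.9200e-02] F [ 0.5 -0.1 -0.4] w 0.0941 g 0.0 q [-0.19  0.26  1.53 -0.    1.35  1.31]
[0.0026, 0.0144, -0.0027, 0.0, 0.0, 0.0709]
[0.0036, 0.0142, -0.0027, 0.0, 0.0, 0.0709]
```

>>> jog_arm(
  motion=[
    [0.0025, 0.0145, 0, 0, 0, 0.07, 1],
    [0.0035, 0.014, 0, 0, 0, 0.07, 1],
    [0, 0, 0, 0, 0, 0, 1],
  ],
)

```text
time_s: 2.5
ee_pos: [0.5388, -0.0892, 0.225]
eef_rot: [-3.142, 0.001, -0.054]
force: [0.0, -0.3, -0.1]
grip_width: 0.0938
grip_force: 0.0
```

```bash
python3 -c "
from h import *
st(); im,m=save('wrist','w1.png'); print(m)"
```

```text
2.5 [ 0.5388 -0.0892  0.225 ] [-3.1416e+00  7.0000e-04 -5.4300e-02] F [ 0.  -0.3 -0.1] w 0.0938 g 0.0 q [-0.23  0.28  1.5  -0.    1.36  1.39]
{'intrinsics': array([[295.7253241 ,   0.        , 281.35190849],
       [  0.        , 295.7253241 , 211.6762202 ],
       [  0.        ,   0.        ,   1.        ]]), 'k1': -0.03798867725788238, 'rvec': array([-2.02293541,  2.13715839,  0.28673184]), 'tvec': array([-0.05989926,  0.49054664,  0.55433801])}
```

View pics/w1.png

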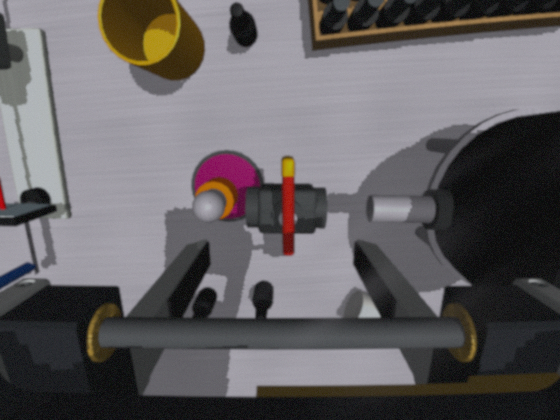

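The wrist view shows the handle from (288,158) to (288,253), between the fingertips at about u=209 and 355, so it is roughly centred.

```bash
python3 -c "
from h import *
m=ctrl.camera_model('wrist')
for uv in [(288,158),(288,253)]: print(at_z(m,uv,.179))
print(at_z(m,(208,205),.13),at_z(m,(216,197),.088))
plan([.540,-.0905,.147],-.06+.0543,2)"
```

```text
[ 0.59530891 -0.09649342  0.179     ]
[ 0.51803923 -0.09292943  0.179     ]
[ 0.55047202 -0.01869666  0.13      ] [ 0.5490745  -0.01731991  0.088     ]
[0.0007, 0.001, 0.0391, 0.0, 0.0, 0.0028]
[0.0007, 0.001, 0.0391, 0.0, 0.0, 0.0028]
```

>>> jog_arm(
  motion=[
    [0.001, 0.0015, 0.039, 0, 0, 0.003, 1],
    [0.001, 0.0015, 0.039, 0, 0, 0.003, 1],
    [0, 0, 0, 0, 0, 0, 0.2],
    [0, 0, 0, 0, 0, 0, -0.4],
  ],
  squeeze=8,
)

```text
time_s: 2.95
ee_pos: [0.5408, -0.091, 0.1484]
eef_rot: [-3.141, 0.0, -0.057]
force: [0.5, 0.5, 1.1]
grip_width: 0.0809
grip_force: 0.0
```

>>> jog_arm(
  motion=[
    [0, 0, 0, 0, 0, 0, -1],
    [0, 0, 0, 0, 0, 0, -1],
    [0, 0, 0, 0, 0, 0, -1],
    [0, 0, 0, 0, 0, 0, -1],
    [0, 0, 0, 0, 0, 0, -1],
  ],
)

```text
time_s: 3.45
ee_pos: [0.5408, -0.0917, 0.1478]
eef_rot: [3.142, -0.0, -0.059]
force: [0.4, -0.9, -0.2]
grip_width: 0.0413
grip_force: 0.0
```

>>> jog_arm(
  motion=[
    [0, 0, 0, 0, 0, 0, -1],
    [0, 0, 0, 0, 0, 0, -1],
    [0, 0, 0, 0, 0, 0, -1],
    [0, 0, 0, 0, 0, 0, -1],
    [0, 0, 0, 0, 0, 0, -1],
  ],
)

```text
time_s: 3.95
ee_pos: [0.5407, -0.0939, 0.1475]
eef_rot: [3.138, -0.0, -0.06]
force: [-1.1, -16.2, -1.0]
grip_width: 0.0165
grip_force: 8.0
```

>>> jog_arm(
  motion=[
    [0, 0.002, 0, 0, 0, 0, -1],
    [0, 0.001, 0, 0, 0, 0, -1],
    [0, 0, 0, 0, 0, 0, -1],
    [0, 0, 0, 0, 0, 0, -1],
  ],
)

```text
time_s: 4.35
ee_pos: [0.5406, -0.0946, 0.1474]
eef_rot: [3.141, 0.0, -0.059]
force: [-0.1, -1.1, -0.4]
grip_width: 0.0156
grip_force: 8.0
```

```bash
python3 -c "
from h import *
st(); im,m=save('wrist','w2.png');im2,m2=save('scene','s2.png')
a=cv2.resize(im[120:300,180:400],None,fx=1.8,fy=1.8); b=cv2.resize(im2[130:260,140:300],None,fx=2.5,fy=2.5)
h=max(a.shape[0],b.shape[0]); f=lambda x:cv2.copyMakeBorder(x,0,h-x.shape[0],0,0,0)
cv2.imwrite('pics/j2.png',np.hstack([f(a),f(b)])[:,:,::-1])"
```

```text
4.35 [ 0.5406 -0.0946  0.1474] [ 3.1414e+00  1.0000e-04 -5.9000e-02] F [-0.1 -1.1 -0.4] w 0.0156 g 8.0 q [-0.24  0.35  1.59 -0.    1.2   1.39]
```

View pics/j2.png

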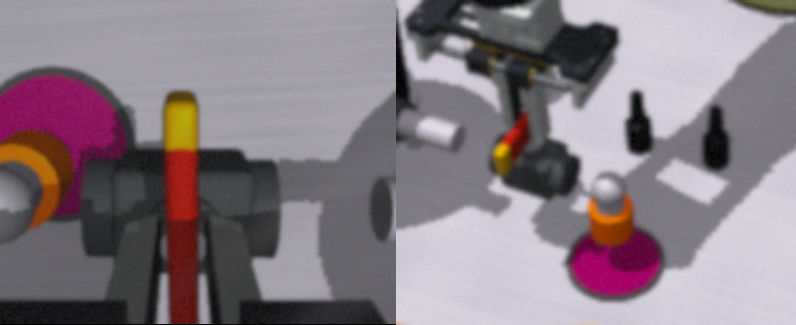

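The fingertips have closed on the round stem below the bar (15.6 mm wide), not on the bar. I'll open a little, rise 8 mm and close again.

>>> jog_arm(
  motion=[
    [0, 0, 0, 0, 0, 0, -0.4],
    [0, 0, 0, 0, 0, 0, -0.4],
    [0, 0, -0.008, 0, 0, 0, -0.4],
    [0, 0, 0, 0, 0, 0, -1],
    [0, 0, 0, 0, 0, 0, -1],
  ],
)

```text
time_s: 4.95
ee_pos: [0.5407, -0.0947, 0.1558]
eef_rot: [3.141, -0.001, -0.059]
force: [0.1, 0.6, -0.1]
grip_width: 0.0154
grip_force: 0.0
```

>>> jog_arm(
  motion=[
    [0, 0, 0, 0, 0, 0, -1],
    [0, 0, 0, 0, 0, 0, -1],
    [0, 0, 0, 0, 0, 0, -1],
  ],
)

```text
time_s: 5.25
ee_pos: [0.5406, -0.0946, 0.1555]
eef_rot: [-3.142, 0.0, -0.059]
force: [-0.4, 0.4, 2.2]
grip_width: 0.0099
grip_force: 8.0
```

>>> jog_arm(
  motion=[
    [0, 0, 0, 0, 0, -0.131, -1],
    [0, 0, 0, 0, 0, -0.131, -1],
    [0, 0, 0, 0, 0, -0.131, -1],
    [0, 0, 0, 0, 0, -0.131, -1],
    [0, 0, 0, 0, 0, -0.131, -1],
  ],
)

```text
time_s: 5.75
ee_pos: [0.5405, -0.0943, 0.1555]
eef_rot: [-3.141, -0.0, 0.601]
force: [-0.7, 3.4, 3.4]
grip_width: 0.0099
grip_force: 8.0
```

>>> jog_arm(
  motion=[
    [0, 0, 0, 0, 0, -0.131, -1],
    [0, 0, 0, 0, 0, 0, -1],
    [0, 0, 0, 0, 0, 0, -1],
    [0, 0, 0, 0, 0, 0, -0.7],
    [0, 0, 0, 0, 0, 0, -0.5],
  ],
)

```text
time_s: 6.25
ee_pos: [0.5406, -0.0949, 0.1553]
eef_rot: [3.141, 0.0, 0.724]
force: [0.6, 0.3, 0.5]
grip_width: 0.0195
grip_force: 0.0
```

>>> jog_arm(
  motion=[
    [0, 0, 0, 0, 0, 0, -0.2],
    [0, 0, 0, 0, 0, 0, -0.2],
    [0, 0, -0.03, 0, 0, 0, -0.2],
    [0, 0, -0.04, 0, 0, 0, -0.2],
    [0, 0, 0, 0, 0, 0, 0],
  ],
)

```text
time_s: 6.75
ee_pos: [0.5422, -0.0951, 0.2305]
eef_rot: [3.135, -0.004, 0.726]
force: [0.7, -0.1, -0.0]
grip_width: 0.0428
grip_force: 0.0
```

```bash
python3 -c "
from h import *
st(); im,m=save('wrist','w3.png');print(m)
cv2.imwrite('pics/w3c.png',cv2.resize(im[100:300,190:400],None,fx=3,fy=3,interpolation=cv2.INTER_CUBIC)[:,:,::-1])
o=ctrl.get_obs()
plan([.455,.2545,.225],np.radians(175.7)-o['eef_rot'][2],17)"
```

```text
6.75 [ 0.5422 -0.0951  0.2305] [ 3.1351 -0.0044  0.7263] F [ 0.7 -0.1 -0. ] w 0.0428 g 0.0 q [-0.24  0.28  1.49 -0.    1.37  0.6 ]
{'intrinsics': array([[295.7253241 ,   0.        , 281.35190849],
       [  0.        , 295.7253241 , 211.6762202 ],
       [  0.        ,   0.        ,   1.        ]]), 'k1': -0.03798867725788238, 'rvec': array([-2.63894302,  1.18800545,  0.14715363]), 'tvec': array([-0.43287636,  0.29788467,  0.50230363])}
[0.0098, -0.0187, 0.0002, 0.0, 0.0, -0.1377]
[0.0123, -0.0172, 0.0002, 0.0, 0.0, -0.1377]
[0.0146, -0.0154, 0.0002, 0.0, 0.0, -0.1377]
[0.0165, -0.0132, 0.0002, 0.0, 0.0, -0.1377]
[0.0182, -0.0108, 0.0002, 0.0, 0.0, -0.1377]
[0.0195, -0.0082, 0.0002, 0.0, 0.0, -0.1377]
[0.0205, -0.0055, 0.0002, 0.0, 0.0, -0.1377]
[0.021, -0.0026, 0.0002, 0.0, 0.0, -0.1377]
[0.0212, 0.0003, 0.0002, 0.0, 0.0, -0.1377]
[0.0209, 0.0032, 0.0002, 0.0, 0.0, -0.1377]
[0.0203, 0.006, 0.0002, 0.0, 0.0, -0.1377]
[0.0193, 0.0088, 0.0002, 0.0, 0.0, -0.1377]
[0.0179, 0.0113, 0.0002, 0.0, 0.0, -0.1377]
[0.0162, 0.0137, 0.0002, 0.0, 0.0, -0.1377]
[0.0141, 0.0158, 0.0002, 0.0, 0.0, -0.1377]
[0.0118, 0.0176, 0.0002, 0.0, 0.0, -0.1377]
[0.0093, 0.019, 0.0002, 0.0, 0.0, -0.1377]
```

View pics/w3c.png

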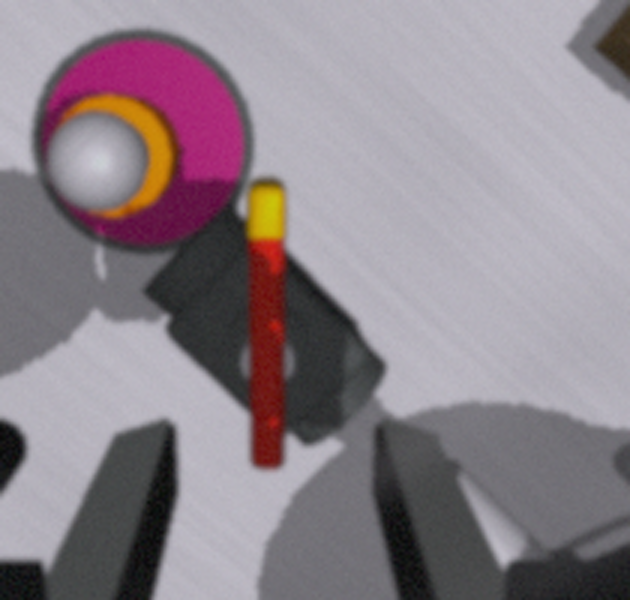

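The handle now stands about 45° to the pipe: bar from (266,183) to (267,467) in the crop, free of the fingers. I check the angle in numbers and move on.

```bash
python3 -c "
from h import *
m=ctrl.camera_model('wrist'); C=lambda x,y:(190+(x+.5)/3-.5,100+(y+.5)/3-.5)
a=at_z(m,C(266,185),.179);b=at_z(m,C(267,466),.179);print(a,b,np.arctan2(*(a-b)[1::-1]))
print('band',at_z(m,C(113,156),.088))"
```

```text
[ 0.58067773 -0.05738385  0.179     ] [ 0.52275923 -0.10888286  0.179     ] 0.7267956555153282
band [ 0.54546025 -0.01553644  0.088     ]
```

>>> jog_arm(
  motion=[
    [0.01, -0.0185, 0, 0, 0, -0.138, 0.2],
    [0.0125, -0.017, 0, 0, 0, -0.138, 0.2],
    [0.0145, -0.0155, 0, 0, 0, -0.138, 0.2],
    [0.0165, -0.013, 0, 0, 0, -0.138, 0.2],
    [0.018, -0.011, 0, 0, 0, -0.138, 0.2],
  ],
)

```text
time_s: 7.3
ee_pos: [0.5148, 0.0085, 0.2243]
eef_rot: [-3.14, 0.0, 1.422]
force: [-0.2, 0.5, 0.4]
grip_width: 0.0566
grip_force: 0.0
```

>>> jog_arm(
  motion=[
    [0.0195, -0.008, 0, 0, 0, -0.138, 0.2],
    [0.0205, -0.0055, 0, 0, 0, -0.138, 0.2],
    [0.021, -0.0025, 0, 0, 0, -0.138, 0.2],
    [0.021, 0.0005, 0, 0, 0, -0.138, 0.2],
    [0.021, 0.003, 0, 0, 0, -0.138, 0.2],
  ],
)

```text
time_s: 7.8
ee_pos: [0.4894, 0.111, 0.2243]
eef_rot: [-3.14, -0.001, 2.112]
force: [-0.1, 0.3, -0.4]
grip_width: 0.0563
grip_force: 0.0
```

>>> jog_arm(
  motion=[
    [0.0205, 0.006, 0, 0, 0, -0.138, 0.2],
    [0.0195, 0.009, 0, 0, 0, -0.138, 0.2],
    [0.018, 0.0115, 0, 0, 0, -0.138, 0.2],
    [0.016, 0.0135, 0, 0, 0, -0.138, 0.2],
    [0.014, 0.016, 0, 0, 0, -0.138, 0.2],
  ],
)

```text
time_s: 8.3
ee_pos: [0.4637, 0.2142, 0.2243]
eef_rot: [-3.141, -0.001, 2.802]
force: [0.5, -0.9, 1.1]
grip_width: 0.0563
grip_force: 0.0
```

>>> jog_arm(
  motion=[
    [0.012, 0.0175, 0, 0, 0, -0.138, 0.2],
    [0.0095, 0.019, 0, 0, 0, -0.138, 0.2],
    [0, 0, 0, 0, 0, 0, 0.2],
  ],
)

```text
time_s: 8.6
ee_pos: [0.4526, 0.256, 0.2243]
eef_rot: [-3.141, -0.001, 3.078]
force: [-0.6, -0.8, -0.2]
grip_width: 0.0561
grip_force: 0.0
```

```bash
python3 -c "
from h import *
st(); im,m=save('wrist','w4.png');print(m['rvec'],m['tvec'],proj(m,[.4615,.254,.114]),proj(m,[.4615,.254,.056]))"
```

```text
8.6 [0.4526 0.256  0.2243] [-3.1410e+00 -1.5000e-03  3.0776e+00] F [-0.6 -0.8 -0.2] w 0.0561 g 0.0 q [ 0.44  0.22  1.58  0.    1.35 -1.06]
[-2.13987316 -2.00700796 -0.26710647] [-0.28399408 -0.45245437  0.29588969] [280.29462834 217.7885703 ] [280.55487997 204.22070565]
```

View pics/w4.png

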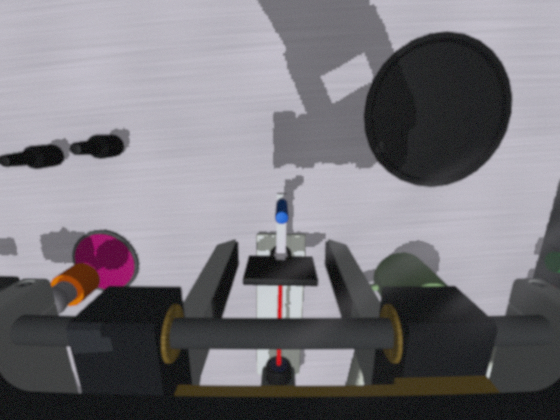

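The valve reads about 0.787 rad. The pin is at (281,218)–(281,200), where the model projects it, so I go down over it.

>>> jog_arm(
  motion=[
    [-0.009, -0.0015, 0.03, 0, 0, 0, 0.2],
    [0, 0, 0.041, 0, 0, 0, 0.2],
    [0, 0, 0.041, 0, 0, 0, 0.2],
    [0, 0, 0.041, 0, 0, 0, 0.2],
    [0, 0, 0, 0, 0, 0, -1],
  ],
  squeeze=30,
)

```text
time_s: 9.15
ee_pos: [0.46, 0.2503, 0.0677]
eef_rot: [-3.137, -0.008, 3.069]
force: [-0.8, 0.3, -0.3]
grip_width: 0.0514
grip_force: 0.0
```

>>> jog_arm(
  motion=[
    [0, 0, 0, 0, 0, 0, -1],
    [0, 0, 0, 0, 0, 0, -1],
    [0, 0, 0, 0, 0, 0, -1],
    [0, 0, 0, 0, 0, 0, -1],
    [0, 0, 0, 0, 0, 0, -1],
  ],
)

```text
time_s: 9.65
ee_pos: [0.4629, 0.2539, 0.0737]
eef_rot: [3.138, 0.002, 3.072]
force: [-0.8, 14.4, -0.1]
grip_width: 0.0135
grip_force: 30.0
```

>>> jog_arm(
  motion=[
    [0, 0, 0, 0, 0, 0, -1],
    [0, 0, 0, 0, 0, 0, -1],
  ],
)

```text
time_s: 9.85
ee_pos: [0.4629, 0.2542, 0.0737]
eef_rot: [3.138, 0.002, 3.073]
force: [-0.7, 11.7, 2.3]
grip_width: 0.0138
grip_force: 30.0
```

>>> jog_arm(
  motion=[
    [-0.0002, 0.0064, 0, 0, 0, 0.075, -1],
    [-0.0002, 0.0064, 0, 0, 0, 0.075, -1],
    [-0.0002, 0.0064, 0, 0, 0, 0.075, -1],
    [-0.0003, 0.0064, 0, 0, 0, 0.075, -1],
    [-0.0003, 0.0064, 0, 0, 0, 0.075, -1],
  ],
)

```text
time_s: 10.35
ee_pos: [0.4706, 0.2839, 0.0736]
eef_rot: [3.141, 0.001, 2.695]
force: [-2.8, -1.2, 8.5]
grip_width: 0.0133
grip_force: 30.0
```

>>> jog_arm(
  motion=[
    [-0.0002, 0.0064, 0, 0, 0, 0.075, -1],
    [-0.0002, 0.0064, 0, 0, 0, 0.075, -1],
    [-0.0002, 0.0064, 0, 0, 0, 0.075, -1],
    [-0.0003, 0.0064, 0, 0, 0, 0.075, -1],
    [-0.0003, 0.0064, 0, 0, 0, 0.075, -1],
  ],
)

```text
time_s: 10.85
ee_pos: [0.4894, 0.3095, 0.0736]
eef_rot: [3.141, -0.0, 2.32]
force: [-2.7, -1.1, 6.8]
grip_width: 0.0135
grip_force: 30.0
```

>>> jog_arm(
  motion=[
    [0, 0, 0, 0, 0, 0, -1],
    [0, 0, 0, 0, 0, 0, -1],
    [0, 0, 0, 0, 0, 0, -1],
  ],
)

```text
time_s: 11.15
ee_pos: [0.4893, 0.3094, 0.0737]
eef_rot: [3.14, -0.0, 2.323]
force: [-4.2, 0.3, 7.3]
grip_width: 0.0138
grip_force: 30.0
```

```bash
python3 -c "
from h import *
st(); im,m=save('scene','s5.png');im2,m2=save('top','t5.png')
a=cv2.resize(im[150:290,150:350],None,fx=2,fy=2,interpolation=cv2.INTER_CUBIC); b=cv2.resize(im2[150:260,210:400],None,fx=2,fy=2,interpolation=cv2.INTER_CUBIC)
h=max(a.shape[0],b.shape[0]); f=lambda x:cv2.copyMakeBorder(x,0,h-x.shape[0],0,0,0)
cv2.imwrite('pics/j5.png',np.hstack([f(a),f(b)])[:,:,::-1])"
```

```text
11.15 [0.4893 0.3094 0.0737] [ 3.1404 -0.      2.3229] F [-4.2  0.3  7.3] w 0.0138 g 30.0 q [ 0.5   0.5   1.57  0.    1.07 -0.25]
```

View pics/j5.png

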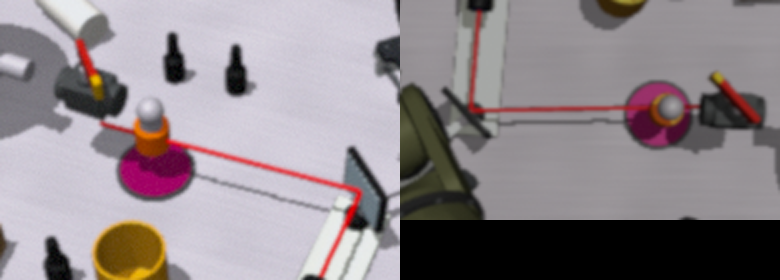

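The red line folds at the mirror and passes through the orange band: in the right panel it runs from (473,110) to about (700,107), with the band at about (665,109). I check the offset, then hand in.

```bash
python3 -c "
from h import *
m=ctrl.camera_model('top'); T=lambda x,y:(210+(x-400+.5)/2-.5,150+(y+.5)/2-.5)
a=at_z(m,T(473,110),.07);b=at_z(m,T(630,107.5),.07);c=at_z(m,T(699,107),.07)
d=(b-a)[:2];d/=np.linalg.norm(d)
for B in ([.546,-.0145],[.5441,-.0134],[.549,-.0173]):
  e=np.array(B)-a[:2];print(a,b,c,'off',d[0]*e[1]-d[1]*e[0],'along',e@d)
st()"
```

```text
[0.54608701 0.24578658 0.07      ] [0.54862022 0.034091   0.07      ] [ 0.54894388 -0.05907377  0.07      ] off -0.0032014480071700553 along 0.2602669009090238
[0.54608701 0.24578658 0.07      ] [0.54862022 0.034091   0.07      ] [ 0.54894388 -0.05907377  0.07      ] off -0.0050881500219324355 along 0.2591442453485372
[0.54608701 0.24578658 0.07      ] [0.54862022 0.034091   0.07      ] [ 0.54894388 -0.05907377  0.07      ] off -0.00023516596205998578 along 0.26310259673700986
11.25 [0.4893 0.3094 0.0737] [ 3.1405e+00 -1.0000e-04  2.3229e+00] F [-3.1  0.3  7.7] w 0.0137 g 30.0 q [ 0.5   0.5   1.57  0.    1.07 -0.25]
```

The offset is within 5 mm of the 22 mm allowed. I hold a little longer for step 2 and hand in.

>>> jog_arm(
  motion=[
    [0, 0, 0, 0, 0, 0, -1],
    [0, 0, 0, 0, 0, 0, -1],
    [0, 0, 0, 0, 0, 0, -1],
    [0, 0, 0, 0, 0, 0, -1],
    [0, 0, 0, 0, 0, 0, -1],
  ],
)

```text
time_s: 11.75
ee_pos: [0.4893, 0.3094, 0.0736]
eef_rot: [3.14, -0.0, 2.323]
force: [-4.8, -0.1, 6.8]
grip_width: 0.0132
grip_force: 30.0
```

```bash
python3 -c "
from h import *
st(); print(ctrl.hand_in())"
```

```text
11.75 [0.4893 0.3094 0.0736] [ 3.1405 -0.      2.3229] F [-4.8 -0.1  6.8] w 0.0132 g 30.0 q [ 0.5   0.5   1.57  0.    1.07 -0.25]
the job is handed in; nothing more can be done
None
```

I set the valve to about 0.787 rad and released it, and handed in at 11.75 s with the mirror still held and the sight line within about 5 mm of the band's centre (my camera measurements; the hand-in returned no verdict).

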